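Swing the stool rail under the drill guide and hold the gauge pin through both bushings

TASK

Swing the pivoted stool rail, by its upright peg, round against the stop of the drilling jig, so that its bushed end lies fully home under the drill guide. Then take the slender pin out of its stand and thread it from above through the guide's bushing and on through the rail's bushing, and finish while still holding it there, upright, the tip showing below the rail and the pin's head about 15 mm clear of the guide, hanging from your grip and resting on nothing. Leave the thick pin and everything else on the bench where it is.

Things in the scene. Friction and masses are not known exactly. Their poses are not given: they have to be found in the camera images.
- jig: the drilling jig, fixed to the bench: plywood base board 370 x 100 x 18 mm. Origin on the bench below the rail's pivot, z up, x along the board from the pivot to the drill guide (a wooden post with a steel plate overhanging the rail: x 70 to 175, y -30 to 30 mm, underside 105, top 125 mm above the bench). Stop block at x 30 to 80 mm on the +y side. Nothing of it is higher than 130 mm
- guide_bush (a point): centre of the mouth of the guide's bushing, on the top of the steel plate, 125 mm above the bench and 100 mm along the jig's x from the pivot. An upright through hole with a brass rim, 14 mm wide, 20 mm deep
- pivot (a point): the rail's pivot, on its upright axis at the height of the rail's top (74 mm above the bench)
- rail (a joint): angle of the rail in rad: 0 against the stop, its bushing straight under the guide's (hard limit); positive when swung away (clockwise seen from above), so it is swung home anticlockwise; at most 1.4, starts at 0.5 to 1.1. Light drag (0.12 N m, some 1.2 N at the peg); it stays where it is left
- rail_bush (a point): centre of the mouth of the rail's bushing, in the rail's top face (74 mm above the bench), 100 mm from the pivot: upright through hole, brass rim, 14 mm wide. The rail is a light wooden bar 260 x 64 x 24 mm turning level about its middle; its underside is 50 mm above the bench, with 32 mm of air below it down to the base board
- rail_peg (a point): centre (half-way up) of the wooden peg that stands on the rail's other end, 100 mm from the pivot, straight opposite the bushing: a round peg 22 mm thick, 60 mm tall, from 74 to 134 mm above the bench. It is fixed in the rail and serves as its handle
- pin_head (a point): centre of the slender pin's head, a light wood cylinder 30 mm wide, 45 mm tall. Below it a steel shank 12 mm thick, 105 mm long, its last 10 mm tapered to 6 mm; about 130 g; z up along the pin. It stands in a fixed wooden block 80 x 80 x 60 mm, in a blind hole 13.2 mm wide and 45 mm deep, its head 120 to 165 mm above the bench. It may stand on either side of the jig
- pin_tip (a point): the tip (lower end) of the slender pin's shank, 127.5 mm below the centre of its head; z up along the pin
- fat_pin_head (a point): centre of the head of the other pin, to be left alone: shank 20 mm thick, too thick for the bushings, head 44 mm wide and 30 mm tall, in a block of the same size on the other side of the bench
- driver_c (a point): bystander, leave where it is: red-handled screwdriver, lying; the point is 10 mm above the bench, under its middle
- offcut_c (a point): bystander, leave where it is: light wood offcut 90 x 50 x 35 mm; the point is 10 mm above the bench, under its middle
- sanding_c (a point): bystander, leave where it is: cork sanding block 110 x 65 x 30 mm; the point is 10 mm above the bench, under its middle
- wedge_c (a point): bystander, leave where it is: dark wood strip 120 x 30 x 22 mm; the point is 10 mm above the bench, under its middle

How it is judged:
By the outcome, as a careful person would: the job done as asked, in the order asked, and still so for the second after the job is handed in, while the arm keeps its last pose, push and grip.
It also fails if it takes over 64 s, if anything falls off the work surface, if the arm or the gripper's body presses on something with over 40 N, if the wrist force passes 120 N, or if a joint passes its speed limit or range.

ROBOT

A 6-joint arm with a two-finger parallel gripper is mounted at the origin on the work surface. World frame = base frame: x ahead of the robot, y to its left, z up, the work surface at z = 0. Lengths are in mm, angles in rad, forces in N, time in s.
With the tool pointing down it reaches from about 250 to 775 mm from the base axis. Payload 8.9 kg.
Tool frame: the origin (TCP) lies on the centre line of the jaws, within the pads' length; the fingertips stand 14 mm ahead of it and the grasp point (between the pads) lies 5 mm behind it; z points along the fingers, y is the line along which they close (so a half turn about z gives the same grasp; the last joint's range is limited). The gripper opens to 85 mm and grips with 20 to 120 N. Pads are 22 mm wide; open, the fingers measure 114 mm over their backs; the gripper's body (76 mm by 85 mm) begins 54 mm behind the grasp point. The pads swing forward as they close: fully open they stand 13 mm farther back than shut.
Start: joints at [1.025, 0.291, -0.153, 1.127, 0, 1.431], TCP at [207.722, 482.157, 245.305] pointing down, gripper open.
Joint ranges: [-2.52, 2.52], [-0.91, 1.74], [-1.3, 1.37], [-1.96, 2.02], [-1.52, 1.47], [-3.14, 3.14]. Speed limits (rad/s): [2.22, 2.22, 2.79, 3.14, 3.14, 3.14].

INTERFACE

Orientations are given as a unit quaternion [w, x, y, z].
In Python, from plant import state, capture, hand_in, spot_in, silhouettes gives the robot as it stands. The module is installed in compiled form; this text tells all that it offers.
- The arm moves only by the tool carry_out, never from a script. Its argument "motion" is a list that holds one entry, the list of rows, each a list of 6 numbers: the shift along the tool's x, y, z in mm, then the turn, a rotation vector about the tool's x, y, z in rad. A call has exactly 10 rows; each row is the pose to reach, as a shift and turn from the pose commanded when the call began, along the tool's axes at that moment; what a row does not reach only later rows make up. A row lasts 1/10 s, in which the tool goes at most 50 mm and 8.59 degrees, less where a joint would pass 70% of its speed; a pose out of reach is approached as far as the arm can. A call with a gripper value outside its range is refused whole. "fingers" is the opening, from -1 (shut) to 1 (fully open), set as the call begins (left out, the last holds). The fingers move at their own pace and stop on an object; "newtons" is the grip in N (left out, the last holds). Time passes only in rows, so rows that repeat a pose let the fingers close, or fill a call up. It gives the time, the measured TCP pose, the force, the opening and the grip force at its end, in the units of the state.
- state(): the state, without advancing time (a new reading comes with each control period).
- capture(name): name is "scene" or "top" or "wrist"; returns a dict with "frame" (420x560x3 uint8, red, green, blue), "range_z" (420x560 float32, mm along the optical axis (not along the pixel's ray), 0 where there is no reading), "vfov" (degrees; the focal length in pixels is half the picture's height over the tangent of half this angle, whatever the lens; pixels are square), "cx", "cy" (the principal point, pixels), "R" (3x3) and "t" (3): a world point X has camera coordinates R X + t. Camera axes: x right, y down, z forward; pixel columns grow to the right and rows downward; lengths in mm; the calibration is good to about 2 mm. A picture is of the moment at which its call begins.
- hand_in(): hands the job in; it is judged then, once.
Trained networks look in a picture, given as the dict that the camera call returned (one of the last four; its "shot" number tells which), for a name from the list of things; names that differ only in an ending like _2 or _b are one class to them, and where a whole thing is asked for, a point or a joint stands for the part that bears it (a point fixed in the world has none). Each returns a list of dicts, best first, with "score" (0 to 1); they miss things now and then, are a little off and sometimes report something else, mostly with a low value. They report only what shows in the picture. A call takes as long as a camera call.
- spot_in(picture, name): "point" ([x, y, z] in mm, in the coordinates of the camera as it stood for that picture, good to about 4 mm: the middle of the surface that is visible of it).
- silhouettes(picture, name): "region" (420x560 bool, what is visible of it).
The state is a dict: "clock": time; "joints": joint angles; "qd": joint speeds; "joint_efforts": joint torques, N m; "position": TCP position; "tool_rot": TCP orientation; "contact_force": force on the tool from outside, world axes, zero at the start; "moment": the same for the moment, N m; "opening": opening from 0.0 (shut) to 1.0 (fully open); "gripper_force": force on a finger pad.
Only numpy, scipy, OpenCV 4.12 (cv2) and the standard library are available. Lean on these libraries where they do the work, as an engineer would, in place of code of your own. Each camera call takes 0.05 s, during which the arm holds its last target. There are 200 camera calls.

## Working session

There is one attempt and no reset: what is moved stays moved. The work goes in short steps, Python scripts to look and compute and a tool call to move; the robot and the scene stay as the last step left them, time stands still between calls to the robot, and variables do not carry over. Pictures are saved under pics/ and viewed, at most 10 in all, crops included, and the job is handed in when it is done.

Besides the shell and the picture viewer there is one more tool, called after ">>>" in YAML: its name, and indented under it one key for each argument. carry_out: Moves the arm, as the interface text tells. Its arguments: {"type":"object","properties":{"motion":{"type":"array"},"fingers":{"type":"number"},"newtons":{"type":"number"}},"required":["motion"]}

```bash
mkdir -p pics
cat > h.py <<'E'
import numpy as np, cv2
from plant import state, capture, hand_in, spot_in, silhouettes
def w(p,c): return np.array(p['R']).T@(np.array(c)-np.array(p['t']))
def cloud(p):
    f=210/np.tan(np.radians(p['vfov'])/2); z=p['range_z'].astype(float)
    v,u=np.mgrid[:420,:560]
    c=np.stack([(u-p['cx'])/f*z,(v-p['cy'])/f*z,z],-1)
    return (c-np.array(p['t']))@np.array(p['R'])
def pix(p,X):
    f=210/np.tan(np.radians(p['vfov'])/2); c=np.array(p['R'])@np.array(X)+np.array(p['t'])
    return f*c[:2]/c[2]+[p['cx'],p['cy']]
def save(p,n): cv2.imwrite('pics/'+n+'.png',p['frame'][:,:,::-1])
E
python3 - <<'E'
from h import *
ps={n:capture(n) for n in('top','scene')}
cv2.imwrite('pics/a.png',cv2.resize(np.vstack([ps['top']['frame'],ps['scene']['frame']])[:,:,::-1],None,fx=.71,fy=.71))
for n,p in ps.items():
    for o in['jig','guide_bush','pivot','rail','rail_bush','rail_peg','pin_head','fat_pin_head','driver_c','offcut_c','sanding_c','wedge_c']:
        try:r=spot_in(p,o)
        except Exception as e: print(o,e);continue
        print(n,o,[(round(q['score'],2),w(p,q['point']).round(0).tolist(),pix(p,w(p,q['point'])).round().tolist()) for q in r[:2]])
print(state())
E
```

```text
top jig [(0.81, [569.0, 31.0, 74.0], [263.0, 190.0])]
top guide_bush [(0.57, [576.0, 34.0, 75.0], [262.0, 187.0])]
top pivot [(0.79, [573.0, 37.0, 78.0], [260.0, 188.0])]
top rail [(0.68, [569.0, 35.0, 75.0], [261.0, 190.0])]
top rail_bush [(0.62, [568.0, 34.0, 69.0], [261.0, 191.0]), (0.31, [433.0, 348.0, 163.0], [131.0, 233.0])]
top rail_peg [(0.55, [571.0, 30.0, 75.0], [263.0, 189.0])]
top pin_head [(0.58, [431.0, 345.0, 162.0], [132.0, 234.0])]
top fat_pin_head [(0.78, [482.0, -337.0, 123.0], [403.0, 223.0])]
top driver_c [(0.87, [668.0, -393.0, 21.0], [410.0, 164.0])]
top offcut_c []
top sanding_c [(0.94, [392.0, 169.0, 28.0], [211.0, 254.0])]
top wedge_c [(0.72, [373.0, -172.0, 23.0], [334.0, 265.0])]
scene jig [(0.87, [605.0, 60.0, 70.0], [283.0, 251.0]), (0.43, [682.0, -384.0, 23.0], [116.0, 228.0])]
scene guide_bush [(0.77, [601.0, 61.0, 70.0], [284.0, 250.0])]
scene pivot [(0.92, [604.0, 59.0, 74.0], [282.0, 249.0])]
scene rail [(0.8, [591.0, 39.0, 71.0], [277.0, 243.0])]
scene rail_bush [(0.69, [591.0, 43.0, 73.0], [278.0, 243.0])]
scene rail_peg [(0.77, [595.0, 40.0, 75.0
[... 402 characters left out ...]
'clock': 1.3, 'joints': array([ 1.02471045e+00,  2.90730625e-01, -1.53372896e-01,  1.12668419e+00,
       -5.60759859e-06,  1.43148868e+00]), 'qd': array([-0.00045555, -0.00177443,  0.00045768,  0.00031119,  0.00279076,
        0.00045186]), 'joint_efforts': array([-7.75986009e-04, -5.37015796e+01,  3.31646919e+01,  1.63813384e-03,
       -1.68522597e-04, -2.11146096e-05]), 'position': array([207.72891328, 482.17511234, 245.29931447]), 'tool_rot': array([4.08784679e-06, 2.01989739e-01, 9.79387638e-01, 3.11386603e-06]), 'contact_force': array([-0.51134078,  0.50209571,  0.39381632]), 'moment': array([ 0.01774566, -0.03023777, -0.01827252]), 'gripper_force': 0.0, 'opening': 1.0030551207559553}
```

View pics/a.png

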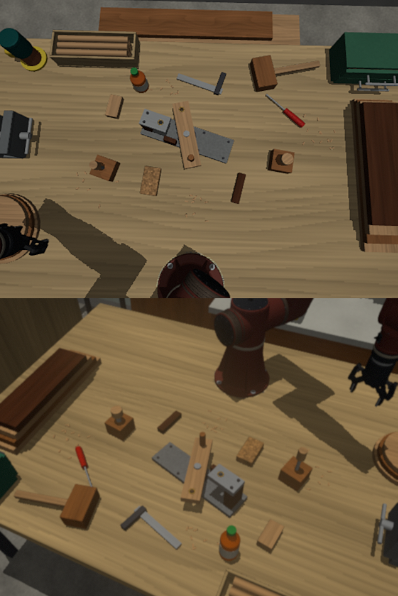

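The combined view shows the grey jig at the centre. In the top view the guide plate is near px (225,170), the pivot at (262,187) and the peg at (268,222) on the robot side. The slender pin is on the left (+y) and the fat pin on the right.

Run:
```python
from h import *
for n in('top','scene'):
    p=capture(n);c=cloud(p)
    def box(nm,x0,x1,y0,y1,z0,z1):
        m=(c[...,0]>x0)&(c[...,0]<x1)&(c[...,1]>y0)&(c[...,1]<y1)&(c[...,2]>z0)&(c[...,2]<z1)&(p['range_z']>0)
        q=c[m]
        if len(q)<3: print(n,nm,len(q));return
        (a,b),s,t=cv2.minAreaRect(q[:,:2].astype(np.float32))
        print(n,nm,len(q),'mean',q.mean(0).round(1),'rect',round(a,1),round(b,1),np.round(s,1),round(t,1))
    box('plate',480,700,60,230,112,136)
    box('peg',450,560,-60,80,122,142)
    box('pin',380,480,300,400,150,172)
    box('rail',440,700,-70,90,66,82)
    box('board',400,700,-150,250,12,24)
```

```text
top plate 915 mean [610.5 149.3 125.3] rect 611.6 149.7 [105.9  60.8] 72.3
top peg 60 mean [476.4  10.5 134.2] rect 476.9 10.6 [20.7 20. ] 51.1
top pin 136 mean [436.5 346.6 164.1] rect 436.9 348.5 [28.2 28.5] 11.0
top rail 2070 mean [572.5  33.9  74.4] rect 571.1 48.0 [259.9  94. ] 12.7
top board 2465 mean [555.4 -12.9  18.4] rect 546.8 36.9 [224.8 371.1] 14.0
scene plate 1152 mean [617.2 152.9 123.2] rect 614.2 151.7 [106.7  64.3] 71.8
scene peg 66 mean [482.2  13.8 130.8] rect 480.7 13.0 [20.3 19.5] 8.0
scene pin 149 mean [443.  350.6 161.1] rect 439.6 350.4 [29.3 29. ] 3.7
scene rail 2157 mean [585.8  37.8  72.8] rect 573.0 47.9 [261.9  92.4] 12.6
scene board 2838 mean [577.1  21.6  16.7] rect 498.6 58.7 [370.8 270.9] 73.2
```

```bash
cat >> h.py <<'E'
from scipy.spatial.transform import Rotation as Ro
def go(xyz,ydeg):
    "shift/turn for tool pointing down at xyz, tool y axis at ydeg (mod 180) in world"
    s=state(); q=s['tool_rot']; R=Ro.from_quat([q[1],q[2],q[3],q[0]])
    a=np.radians(ydeg); y=np.array([np.cos(a),np.sin(a),0]); out=[]
    for k in(1,-1):
        yy=k*y; z=np.array([0,0,-1.]); T=np.stack([np.cross(yy,z),yy,z],1)
        out.append((R.inv()*Ro.from_matrix(T)).as_rotvec())
    print('shift',(R.inv().apply(np.array(xyz)-s['position'])).round(1),'turn',[o.round(3).tolist() for o in out],'clk',s['clock'])
E
python3 -c "
from h import *
go([477,10.6,210],103);print(state()['joints'][5])"
```

```text
shift [-433.9 -326.5   35.3] turn [[-0.0, -0.0, -0.634], [-0.0, 0.0, 2.508]] clk 1.4
1.4314975490945794
```

>>> carry_out:
  motion:
    - [[-433.9, -326.5, 35.3, 0, 0, -0.634], [-433.9, -326.5, 35.3, 0, 0, -0.634], [-433.9, -326.5, 35.3, 0, 0, -0.634], [-433.9, -326.5, 35.3, 0, 0, -0.634], [-433.9, -326.5, 35.3, 0, 0, -0.634], [-433.9, -326.5, 35.3, 0, 0, -0.634], [-433.9, -326.5, 35.3, 0, 0, -0.634], [-433.9, -326.5, 35.3, 0, 0, -0.634], [-433.9, -326.5, 35.3, 0, 0, -0.634], [-433.9, -326.5, 35.3, 0, 0, -0.634]]
  fingers: 1

```text
clock: 2.4
position: [444.5, 67.3, 214.6]
tool_rot: [0.0, -0.113, 0.994, -0.0]
contact_force: [0.9, 0.1, 0.2]
opening: 1.003
gripper_force: 0.0
```

```bash
python3 -c "
from h import *
p=capture('wrist');save(p,'w1');c=cloud(p);r=p['range_z']>0
m=r&(abs(c[...,2]-134)<8)&(abs(c[...,0]-477)<40)&(abs(c[...,1]-11)<40);q=c[m];print(len(q))
if len(q)>5: print(q.mean(0),cv2.minEnclosingCircle(q[:,:2].astype(np.float32)),pix(p,q.mean(0)))
go([477,10.6,102],103);s=state();print(s['joints'],s['position'],p['t'],p['R'],p['vfov'])"
```

```text
666
[476.70719216  10.87572788 133.23559791] ((478.11419677734375, 10.450634956359863), 10.978825569152832) [199.821518   244.61791875]
shift [-16.5 -55.7 112.5] turn [[-0.004, 0.002, -0.004], [0.004, 0.006, 3.138]] clk 2.45
[-0.02282595  0.17339406 -0.39323632  1.00089067 -0.00324786 -0.24568656] [448.26068973  61.6781436  214.20261979] [  34.18577455 -459.27940708  222.05765415] [[-2.24923578e-01  9.74376399e-01 -1.30424001e-04]
 [ 9.34386439e-01  2.15730306e-01  2.83517931e-01]
 [ 2.76281317e-01  6.36480009e-02 -9.58966926e-01]] 70.80153751017785
```

View pics/w1.png

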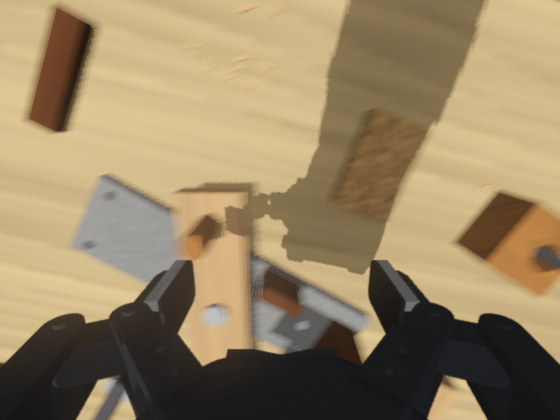

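The peg stands at about px (200,245). It is clear of obstacles and well within reach. The guide and stop are visible at the lower middle.

>>> carry_out:
  motion:
    - [[-12.5, -42, 2.8, 0, 0, 0], [-12.5, -42, 2.8, 0, 0, 0], [-12.5, -42, 40, 0, 0, 0], [-12.5, -42, 75, 0, 0, 0], [-12.5, -42, 100, 0, 0, 0], [-12.5, -42, 110.7, 0, 0, 0], [-12.5, -42, 110.7, 0, 0, 0], [-12.5, -42, 110.7, 0, 0, 0], [-12.5, -42, 110.7, 0, 0, 0], [-12.5, -42, 110.7, 0, 0, 0]]

```text
clock: 3.45
position: [466.1, 31.3, 104.8]
tool_rot: [0.001, -0.113, 0.994, -0.0]
contact_force: [-0.5, 0.7, -0.3]
opening: 1.005
gripper_force: 0.0
```

>>> carry_out:
  motion:
    - [[0, 0, 0, 0, 0, 0], [0, 0, 0, 0, 0, 0], [0, 0, 0, 0, 0, 0], [0, 0, 0, 0, 0, 0], [0, 0, 0, 0, 0, 0], [0, 0, 0, 0, 0, 0], [0, 0, 0, 0, 0, 0], [0, 0, 0, 0, 0, 0], [0, 0, 0, 0, 0, 0], [0, 0, 0, 0, 0, 0]]
  fingers: -1
  newtons: 25

```text
clock: 4.45
position: [465.6, 31.3, 103.9]
tool_rot: [0.0, -0.113, 0.994, -0.0]
contact_force: [1.3, -1.8, 5.6]
opening: 0.251
gripper_force: 25.4
```

```bash
python3 -c "
from h import *
s=state();print(s)
piv=np.array([574.4,33.0]);q=s['tool_rot'];R=Ro.from_quat([q[1],q[2],q[3],q[0]])
d=s['position'][:2]-piv;r=np.hypot(*d);a=np.degrees(np.arctan2(d[1],d[0]));print(r,a)
for t in list(range(6,60,6))+[57,58,59,60]:
    b=np.radians(a+t); X=np.r_[piv+r*np.array([np.cos(b),np.sin(b)]),s['position'][2]]
    print(t,R.inv().apply(X-s['position']).round(1),round(-np.radians(t),3))
"
```

```text
{'clock': 4.45, 'joints': array([-8.97984675e-02,  3.19239185e-01, -5.25751790e-01,  7.25192940e-01,
       -4.56951326e-05, -3.16939461e-01]), 'qd': array([-1.98004555e-04,  5.04879001e-05, -5.30109068e-04, -4.28121823e-04,
       -2.47458672e-04,  1.05206783e-03]), 'joint_efforts': array([  0.79081714, -46.51764035,  24.43095088,   0.42861558,
         0.41982623,  -0.04894574]), 'position': array([465.62247229,  31.25575622, 103.90068986]), 'tool_rot': array([ 2.95281178e-04, -1.13326498e-01,  9.93557754e-01, -8.42211610e-05]), 'contact_force': array([ 1.30510167, -1.81044952,  5.56384188]), 'moment': array([-0.33220341, -0.24608028, -0.01189398]), 'gripper_force': 25.44499844312668, 'opening': 0.2513359429458033}
108.7915112592991 -179.08134294744954
6 [  1.8 -11.2   0. ] -0.105
12 [  2.4 -22.6   0. ] -0.209
18 [  1.8 -34.    0. ] -0.314
24 [  0.1 -45.2   0. ] -0.419
30 [ -2.9 -56.2   0. ] -0.524
36 [ -6.9 -66.9   0. ] -0.628
42 [-12.1 -77.    0. ] -0.733
48 [-18.3 -86.6   0. ] -0.838
54 [-25.4 -95.5   0. ] -0.942
57 [-29.3 -99.6   0. ] -0.995
58 [ -30.7 -100.9    0. ] -1.012
59 [ -32.  -102.2    0. ] -1.03
60 [ -33.4 -103.5    0. ] -1.047
```

It gripped about 9 mm off-centre because my estimate of the remaining move was off. I'll open, recentre and align, then regrip.

>>> carry_out:
  motion:
    - [[0, 0, 0, 0, 0, 0], [0, 0, 0, 0, 0, 0], [0, 0, 0, 0, 0, 0], [-4, -1, 0, 0, 0, 0.1], [-8.6, -1.9, 0, 0, 0, 0.2], [-8.6, -1.9, 0, 0, 0, 0.2], [-8.6, -1.9, 0, 0, 0, 0.2], [-8.6, -1.9, 0, 0, 0, 0.2], [-8.6, -1.9, 0, 0, 0, 0.2], [-8.6, -1.9, 0, 0, 0, 0.2]]
  fingers: 0.2

```text
clock: 5.45
position: [474.0, 31.4, 103.7]
tool_rot: [-0.0, -0.014, 1.0, 0.0]
contact_force: [-0.5, 0.0, 0.1]
opening: 0.6
gripper_force: 0.0
```

>>> carry_out:
  motion:
    - [[0, 0, 0, 0, 0, 0], [0, 0, 0, 0, 0, 0], [0, 0, 0, 0, 0, 0], [0, 0, 0, 0, 0, 0], [0, 0, 0, 0, 0, 0], [0, 0, 0, 0, 0, 0], [0, 0, 0, 0, 0, 0], [0, 0, 0, 0, 0, 0], [0, 0, 0, 0, 0, 0], [0, 0, 0, 0, 0, 0]]
  fingers: -1
  newtons: 30

```text
clock: 6.45
position: [474.1, 31.4, 103.8]
tool_rot: [-0.0, -0.014, 1.0, 0.0]
contact_force: [-2.4, 1.1, 6.0]
opening: 0.248
gripper_force: 29.3
```

```bash
cat >> h.py <<'E'
def arc(ts):
    s=state();piv=np.array([574.4,33.0]);q=s['tool_rot'];R=Ro.from_quat([q[1],q[2],q[3],q[0]])
    d=s['position'][:2]-piv;r=np.hypot(*d);a=np.degrees(np.arctan2(d[1],d[0]));print(r,'rail deg',72.3-180-a,s['contact_force'],s['moment'],s['opening'],s['joints'])
    for t in ts:
        b=np.radians(a+t); X=np.r_[piv+r*np.array([np.cos(b),np.sin(b)]),s['position'][2]]
        print(t,R.inv().apply(X-s['position']).round(1),round(-np.radians(t),3))
E
python3 -c "
from h import *
arc([5,12,19,26,33,40,47,54,61,67])"
```

```text
100.31520923279994 rail deg 71.40817646050597 [-2.3557503   1.09542548  5.96074511] [0.22330176 0.43507523 0.07678986] 0.24837026183649066 [-8.78798702e-02  3.33663505e-01 -5.03761444e-01  7.33390890e-01
  8.80073464e-05 -1.15125412e-01]
5 [-0.3 -8.7 -0. ] -0.087
12 [ -1.9 -20.9  -0. ] -0.209
19 [ -5.1 -32.7  -0. ] -0.332
26 [ -9.6 -44.1  -0. ] -0.454
33 [-15.5 -54.8  -0. ] -0.576
40 [-22.7 -64.8  -0. ] -0.698
47 [-31.  -73.7  -0. ] -0.82
54 [-40.4 -81.6  -0. ] -0.942
61 [-50.7 -88.3  -0. ] -1.065
67 [-60. -93.  -0.] -1.169
```

>>> carry_out:
  motion:
    - [[-0.3, -8.7, 0, 0, 0, -0.087], [-1.9, -20.9, 0, 0, 0, -0.209], [-5.1, -32.7, 0, 0, 0, -0.332], [-9.6, -44.1, 0, 0, 0, -0.454], [-15.5, -54.8, 0, 0, 0, -0.576], [-22.7, -64.8, 0, 0, 0, -0.698], [-31.0, -73.7, 0, 0, 0, -0.82], [-40.4, -81.6, 0, 0, 0, -0.942], [-50.7, -88.3, 0, 0, 0, -1.065], [-60, -93, 0, 0, 0, -1.169]]

```text
clock: 7.45
position: [536.5, -61.4, 103.8]
tool_rot: [-0.001, -0.565, 0.825, -0.001]
contact_force: [-3.6, -3.3, 6.1]
opening: 0.248
gripper_force: 29.6
```

>>> carry_out:
  motion:
    - [[0, 0, 0, 0, 0, 0], [0, 0, 0, 0, 0, 0], [0, 0, 0, 0, 0, 0], [0, -0.5, 0, 0, 0, 0], [0, -1, 0, 0, 0, 0], [0, -1.5, 0, 0, 0, 0], [0, -2, 0, 0, 0, 0], [0, -2.5, 0, 0, 0, 0], [0, -3, 0, 0, 0, 0], [0, -3, 0, 0, 0, 0]]

```text
clock: 8.45
position: [538.6, -62.0, 103.8]
tool_rot: [-0.001, -0.563, 0.827, -0.0]
contact_force: [-7.0, -4.5, 7.3]
opening: 0.247
gripper_force: 30.2
```

```bash
python3 -c "
from h import *
arc([1,2,3,4,5])"
```

```text
101.52093687087897 rail deg 2.924120613900925 [-7.02205253 -4.45670897  7.34539608] [-0.78367525  1.07314305  0.34323161] 0.24656163022406827 [-0.24810657  0.44420342 -0.32451987  0.80310437 -0.00239427 -1.44396253]
1 [-0.  -1.8 -0. ] -0.017
2 [-0.1 -3.5 -0. ] -0.035
3 [-0.2 -5.3 -0. ] -0.052
4 [-0.4 -7.1 -0. ] -0.07
5 [-0.5 -8.8 -0. ] -0.087
```

>>> carry_out:
  motion:
    - [[0, -0.5, 0, 0, 0, -0.01], [0, -1, 0, 0, 0, -0.02], [0, -1.5, 0, 0, 0, -0.03], [0, -2, 0, 0, 0, -0.035], [0, -2.5, 0, 0, 0, -0.045], [0, -3, 0, 0, 0, -0.05], [0, -3.5, 0, 0, 0, -0.05], [0, -4, 0, 0, 0, -0.05], [0, -4.5, 0, 0, 0, -0.05], [0, -4.5, 0, 0, 0, -0.05]]

```text
clock: 9.45
position: [543.1, -63.6, 103.8]
tool_rot: [-0.001, -0.583, 0.812, -0.0]
contact_force: [-4.7, -4.5, 6.1]
opening: 0.25
gripper_force: 30.1
```

```bash
python3 -c "
from h import *
arc([1,2])"
```

```text
101.58013781675596 rail deg 0.2497308917452017 [-4.68544171 -4.47277812  6.14940039] [-0.70016705  0.84986991  0.22534684] 0.2496903560416137 [-0.24913119  0.4514917  -0.31225829  0.80766126 -0.00214436 -1.49494807]
1 [-0.  -1.8 -0. ] -0.017
2 [-0.1 -3.5 -0. ] -0.035
```

Still following freely (near 0° by estimate). I'll keep pushing until the force rises.

>>> carry_out:
  motion:
    - [[0, -0.5, 0, 0, 0, 0], [0, -1, 0, 0, 0, 0], [0, -1.5, 0, 0, 0, 0], [0, -2, 0, 0, 0, 0], [0, -2.5, 0, 0, 0, 0], [0, -3, 0, 0, 0, 0], [0, -3, 0, 0, 0, 0], [0, -3, 0, 0, 0, 0], [0, -3, 0, 0, 0, 0], [0, -3, 0, 0, 0, 0]]

```text
clock: 10.45
position: [544.4, -64.2, 103.7]
tool_rot: [-0.002, -0.583, 0.812, 0.001]
contact_force: [-10.7, -2.8, 12.4]
opening: 0.249
gripper_force: 30.9
```

```bash
python3 -c "
from h import *
arc([1,2])"
```

```text
101.71790140050145 rail deg -0.5219466417440515 [-10.68181263  -2.7863297   12.43490304] [-0.52683256  2.02331785  0.25649759] 0.2487883939857896 [-0.24943352  0.45572238 -0.30533481  0.81315097 -0.00231152 -1.49535538]
1 [-0.1 -1.8 -0. ] -0.017
2 [-0.2 -3.5 -0. ] -0.035
```

>>> carry_out:
  motion:
    - [[0, -0.5, 0, 0, 0, 0], [0, -1, 0, 0, 0, 0], [0, -1.5, 0, 0, 0, 0], [0, -2, 0, 0, 0, 0], [0, -2, 0, 0, 0, 0], [0, -2, 0, 0, 0, 0], [0, -2, 0, 0, 0, 0], [0, -2, 0, 0, 0, 0], [0, -2, 0, 0, 0, 0], [0, -2, 0, 0, 0, 0]]

```text
clock: 11.45
position: [544.4, -64.2, 103.7]
tool_rot: [-0.003, -0.584, 0.812, 0.002]
contact_force: [-18.3, -0.3, 19.4]
opening: 0.251
gripper_force: 32.2
```

>>> carry_out:
  motion:
    - [[0, 0, 0, 0, 0, 0], [0, 0, 0, 0, 0, 0], [0, 0, 0, 0, 0, 0], [0, 0, 0, 0, 0, 0], [0, 0, -20, 0, 0, 0], [0, 0, -50, 0, 0, 0], [0, 0, -90, 0, 0, 0], [0, 0, -125, 0, 0, 0], [0, 0, -150, 0, 0, 0], [0, 0, -150, 0, 0, 0]]
  fingers: 0.5

```text
clock: 12.45
position: [550.3, -64.7, 257.3]
tool_rot: [0.002, -0.584, 0.812, -0.002]
contact_force: [0.6, 1.4, -0.5]
opening: 0.748
gripper_force: 0.0
```

```bash
python3 -c "
from h import *
s=state();print(s['position'],s['contact_force'],s['joints'])
p=capture('top');c=cloud(p);r=p['range_z']>0
for nm,x0,x1,y0,y1,z0,z1 in [('peg',500,590,-110,-20,122,142),('plate',480,700,60,230,112,136)]:
    m=r&(c[...,0]>x0)&(c[...,0]<x1)&(c[...,1]>y0)&(c[...,1]<y1)&(c[...,2]>z0)&(c[...,2]<z1);q=c[m]
    print(nm,len(q),q.mean(0) if len(q) else 0,cv2.minAreaRect(q[:,:2].astype(np.float32)) if len(q)>4 else 0)
print('above guide, camera view:');go([590,20,300],162)
"
```

```text
[550.34768442 -64.710636   257.33829305] [ 0.60149474  1.42343902 -0.53628519] [-2.48989998e-01  3.35172095e-01 -5.84459032e-02  1.17090854e+00
  1.44439035e-05 -1.49528043e+00]
peg 0 0 0
plate 921 [610.42239128 149.20234771 125.11417917] ((611.635498046875, 149.50146484375), (106.57106018066406, 60.773014068603516), 71.95746612548828)
above guide, camera view:
shift [-93.  -11.6 -44.7] turn [[-0.003, 0.0, -0.01], [0.0, 0.005, 3.131]] clk 12.5
```

```bash
python3 -c "
from h import *
go([595.7,99.7,240],162)
"
```

```text
shift [-170.4    8.6   15.2] turn [[-0.003, 0.0, -0.01], [0.0, 0.005, 3.131]] clk 12.5
```

>>> carry_out:
  motion:
    - [[-40, 2, 4, -0.003, 0, -0.01], [-80, 4, 8, -0.003, 0, -0.01], [-120, 6, 12, -0.003, 0, -0.01], [-155, 8, 15, -0.003, 0, -0.01], [-170.4, 8.6, 15.2, -0.003, 0, -0.01], [-170.4, 8.6, 15.2, -0.003, 0, -0.01], [-170.4, 8.6, 15.2, -0.003, 0, -0.01], [-170.4, 8.6, 15.2, -0.003, 0, -0.01], [-170.4, 8.6, 15.2, -0.003, 0, -0.01], [-170.4, 8.6, 15.2, -0.003, 0, -0.01]]
  fingers: 1

```text
clock: 13.5
position: [594.6, 99.0, 238.7]
tool_rot: [-0.001, -0.587, 0.81, 0.001]
contact_force: [-0.5, -0.2, -0.4]
opening: 0.998
gripper_force: 0.0
```

```bash
python3 -c "
from h import *
s=state();print(s['position'],s['tool_rot'])
p=capture('wrist');save(p,'w2');t=capture('top');save(t,'t2')
np.savez('w2.npz',**{k:p[k] for k in('frame','range_z','vfov','cx','cy','R','t')})
print('pred',pix(p,[604.8,128.3,125]))
c=cloud(t);m=(t['range_z']>0)&(abs(c[...,0]-544)<40)&(abs(c[...,1]+62)<40)&(c[...,2]>122)&(c[...,2]<142);q=c[m];print(len(q),cv2.minAreaRect(q[:,:2].astype(np.float32)) if len(q)>4 else 0)
m=(t['range_z']>0)&(abs(c[...,2]-74)<6)&(c[...,1]<70)&(c[...,1]>-120)&(abs(c[...,0]-560)<70);print(cv2.minAreaRect(c[m][:,:2].astype(np.float32)))
for n in('guide_bush','rail_bush'): print([(q['score'],w(p,q['point'])) for q in spot_in(p,n)])
"
```

```text
[594.55942392  99.04487369 238.73173474] [-7.83467494e-04 -5.87101175e-01  8.09512429e-01  1.10593356e-03]
pred [281.24735319 243.63740648]
58 ((543.7041015625, -63.10435485839844), (19.480165481567383, 20.621620178222656), 50.30815887451172)
((561.9437866210938, -6.211029052734375), (176.88592529296875, 64.92282104492188), 72.3934555053711)
[(0.98, array([584.78765117,  50.42495974,  73.85251626]))]
[(0.87, array([569.01935446,   6.37143889,  75.50724274]))]
```

View pics/w2.png

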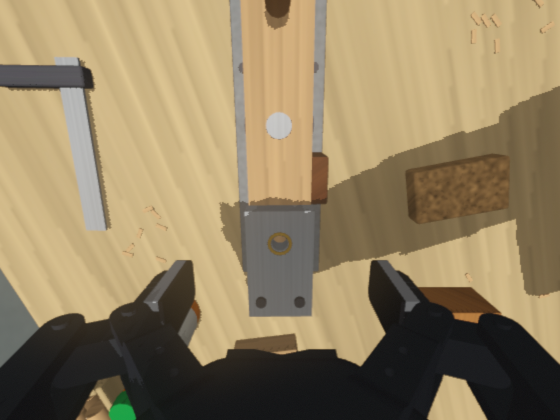

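The rail lies parallel to the base, against the dark stop block. The guide's brass rim is at about px (279,243). Next I'll refine the rim position and work out the move to the pin.

```bash
python3 -c "
from h import *
p=dict(np.load('w2.npz'));f=p['frame'].astype(int);v,u=np.mgrid[:420,:560]
near=(np.hypot(u-279.5,v-243)<22)
m=near&(f[...,0]-f[...,2]>25)
print(m.sum(),u[m].mean(),v[m].mean(),u[m].min(),u[m].max(),v[m].min(),v[m].max())
cn=cv2.findContours(m.astype(np.uint8),cv2.RETR_EXTERNAL,cv2.CHAIN_APPROX_NONE)[0];cn=max(cn,key=cv2.contourArea);E=cv2.fitEllipse(cn);print(E)
F=210/np.tan(np.radians(float(p['vfov']))/2)
R=p['R'];t=p['t'];C=-R.T@t
def ray(px,z):
    d=R.T@np.array([(px[0]-p['cx'])/F,(px[1]-p['cy'])/F,1]);return C+d*(z-C[2])/d[2]
print(ray(E[0],125))
# plate in this view
c=cloud(p);k=(p['range_z']>0)&(abs(c[...,2]-125)<5)&(v<318)&(u>235)&(u<325);r=cv2.minAreaRect(c[k][:,:2].astype(np.float32));print(r,c[k].mean(0))
k=(p['range_z']>0)&(abs(c[...,2]-164)<6)&(abs(c[...,0]-437)<40)&(abs(c[...,1]-348)<40);print(k.sum())
go([438,349,280],162)
"
```

```text
300 279.2366666666667 242.27 267 291 232 255
((279.29486083984375, 243.3241729736328), (22.456201553344727, 23.902069091796875), 88.99465942382812)
[606.34728724 127.47799642 125.        ]
((613.0713500976562, 149.23117065429688), (106.19731140136719, 60.1138916015625), 72.31956481933594) [611.99730543 146.00219412 125.16962592]
0
shift [-188.6  226.2  -40.7] turn [[0.003, 0.0, -0.001], [0.0, -0.004, 3.141]] clk 13.7
```

>>> carry_out:
  motion:
    - [[-25, 36, -21, 0.003, 0, 0], [-55, 80, -21, 0.003, 0, 0], [-85, 120, -21, 0.003, 0, 0], [-110, 160, -21, 0.003, 0, 0], [-135, 195, -21, 0.003, 0, 0], [-158, 226, -21, 0.003, 0, 0], [-158, 226, -21, 0.003, 0, 0], [-158, 226, -21, 0.003, 0, 0], [-158, 226, -21, 0.003, 0, 0], [-158, 226, -21, 0.003, 0, 0]]

```text
clock: 14.7
position: [429.3, 319.3, 260.1]
tool_rot: [-0.0, -0.587, 0.81, -0.0]
contact_force: [-0.1, -0.2, -0.1]
opening: 1.001
gripper_force: 0.0
```

```bash
python3 -c "
from h import *
s=state();print(s['position'],s['tool_rot'],s['joints'])
p=capture('wrist');save(p,'w3');c=cloud(p)
k=(p['range_z']>0)&(abs(c[...,2]-164)<7)&(abs(c[...,0]-437)<40)&(abs(c[...,1]-348)<40);q=c[k];print(len(q),q.mean(0),cv2.minAreaRect(q[:,:2].astype(np.float32)),cv2.minEnclosingCircle(q[:,:2].astype(np.float32)))
for n in('pin_head','fat_pin_head'): print([(x['score'],w(p,x['point'])) for x in spot_in(p,n)])
print(p['cx'],p['cy'])
"
```

```text
[429.29553515 319.28255018 260.14339194] [-4.29181092e-05 -5.86981175e-01  8.09600575e-01 -8.86770248e-05] [ 5.02904980e-01  3.02190976e-01 -9.79087605e-02  1.17075975e+00
 -1.86635280e-04 -7.51745011e-01]
1005 [435.81923827 346.79454562 164.47046406] ((436.14764404296875, 348.0110778808594), (29.17736053466797, 28.737873077392578), 27.957143783569336) ((436.36370849609375, 347.9571838378906), 15.073169708251953)
[(0.66, array([436.01919458, 344.04180992, 166.03114124]))]
[(0.18, array([394.29652308, 175.25791817,  29.82179292])), (0.16, array([686.59562525, 333.4296744 ,  32.6467532 ]))]
281.23570747565327 210.37417209186125
```

View pics/w3.png

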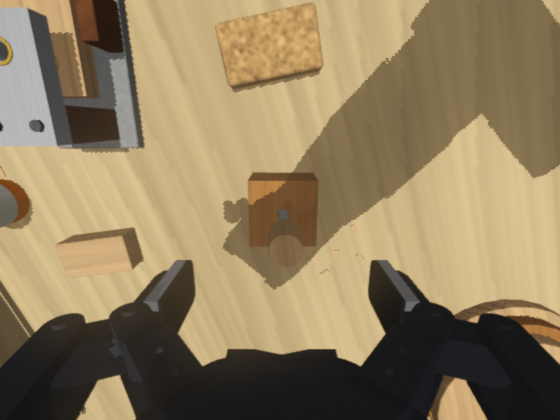

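The slender pin's head is at px (286,250), standing upright in its block with space for the jaws.

```bash
python3 -c "
from h import *
go([436.3,348,140],162)
"
```

```text
shift [-29.4   2.  120.1] turn [[0.0, -0.0, -0.002], [-0.0, -0.0, 3.14]] clk 14.85
```

>>> carry_out:
  motion:
    - [[-15, 1, 0, 0, 0, 0], [-29.4, 2, 10, 0, 0, 0], [-29.4, 2, 40, 0, 0, 0], [-29.4, 2, 75, 0, 0, 0], [-29.4, 2, 105, 0, 0, 0], [-29.4, 2, 120, 0, 0, 0], [-29.4, 2, 120, 0, 0, 0], [-29.4, 2, 120, 0, 0, 0], [-29.4, 2, 120, 0, 0, 0], [-29.4, 2, 120, 0, 0, 0]]

```text
clock: 15.85
position: [436.5, 349.1, 141.2]
tool_rot: [0.001, -0.588, 0.809, -0.0]
contact_force: [0.7, 0.2, 0.5]
opening: 1.001
gripper_force: 0.0
```

>>> carry_out:
  motion:
    - [[0, 0, 0, 0, 0, 0], [0, 0, 0, 0, 0, 0], [0, 0, 0, 0, 0, 0], [0, 0, 0, 0, 0, 0], [0, 0, 0, 0, 0, 0], [0, 0, 0, 0, 0, 0], [0, 0, 0, 0, 0, 0], [0, 0, 0, 0, 0, 0], [0, 0, 0, 0, 0, 0], [0, 0, 0, 0, 0, 0]]
  fingers: -1
  newtons: 40

```text
clock: 16.85
position: [436.1, 348.8, 140.4]
tool_rot: [0.0, -0.588, 0.809, -0.0]
contact_force: [1.6, -0.4, 4.2]
opening: 0.341
gripper_force: 39.5
```

```bash
python3 -c "
from h import *
s=state();print(s)
"
```

```text
{'clock': 16.85, 'joints': array([ 5.43797584e-01,  4.31586152e-01, -2.34440581e-01,  9.04162806e-01,
       -2.57775892e-04, -7.12373014e-01]), 'qd': array([-1.76152098e-04, -6.80859131e-04,  4.73115147e-04, -2.64818177e-06,
       -1.36706286e-03,  1.01905055e-03]), 'joint_efforts': array([ 8.97531733e-01, -5.75376892e+01,  2.80364424e+01,  5.20640966e-01,
        6.56631086e-01,  1.87848859e-04]), 'position': array([436.08531052, 348.75377143, 140.40427499]), 'tool_rot': array([ 2.91466169e-04, -5.87596484e-01,  8.09154042e-01, -1.53972497e-04]), 'contact_force': array([ 1.59053427, -0.40965729,  4.22521041]), 'moment': array([-0.28303366, -0.56551011, -0.04576173]), 'gripper_force': 39.52012896537781, 'opening': 0.34057128227640365}
```

>>> carry_out:
  motion:
    - [[0, 0, -10, 0, 0, 0], [0, 0, -25, 0, 0, 0], [0, 0, -45, 0, 0, 0], [0, 0, -65, 0, 0, 0], [0, 0, -85, 0, 0, 0], [0, 0, -105, 0, 0, 0], [0, 0, -125, 0, 0, 0], [0, 0, -140, 0, 0, 0], [0, 0, -150, 0, 0, 0], [0, 0, -150, 0, 0, 0]]

```text
clock: 17.85
position: [435.8, 349.0, 291.3]
tool_rot: [0.001, -0.588, 0.809, 0.0]
contact_force: [0.2, -0.1, -1.0]
opening: 0.341
gripper_force: 40.0
```

```bash
python3 -c "
from h import *
s=state();print(s['opening'],s['gripper_force'],s['contact_force'])
go([605.8,128.6,290],162)
"
```

```text
0.3412347470973651 40.038514137268066 [ 0.15211941 -0.07880928 -0.99046869]
shift [ 157.  -229.8    1.2] turn [[-0.0, 0.001, -0.0], [0.002, 0.001, 3.141]] clk 17.85
```

>>> carry_out:
  motion:
    - [[10, -15, 0, 0, 0, 0], [28, -41, 0, 0, 0, 0], [48, -70, 0, 0, 0, 0], [68, -100, 0, 0, 0, 0], [88, -129, 0, 0, 0, 0], [108, -158, 0, 0, 0, 0], [127, -186, 0, 0, 0, 0], [143, -209, 0, 0, 0, 0], [153, -224, 1, 0, 0, 0], [157, -229.8, 1.2, 0, 0, 0]]

```text
clock: 18.85
position: [606.0, 127.1, 287.8]
tool_rot: [-0.001, -0.587, 0.81, 0.0]
contact_force: [0.3, -0.3, -2.2]
opening: 0.339
gripper_force: 40.0
```

>>> carry_out:
  motion:
    - [[0, 0, 0, 0, 0, 0], [0, 0, 4, 0, 0, 0], [0, 0, 8, 0, 0, 0], [0, 0, 12, 0, 0, 0], [0, 0, 16, 0, 0, 0], [0, 0, 20, 0, 0, 0], [0, 0, 20, 0, 0, 0], [0, 0, 20, 0, 0, 0], [0, 0, 20, 0, 0, 0], [0, 0, 20, 0, 0, 0]]

```text
clock: 19.85
position: [605.8, 128.3, 269.2]
tool_rot: [0.0, -0.588, 0.809, -0.0]
contact_force: [0.7, -0.1, -1.8]
opening: 0.346
gripper_force: 40.0
```

```bash
python3 -c "
from h import *
s=state();print(s['position'],s['tool_rot'],s['joints'],s['contact_force'],s['moment'])
p=capture('wrist');t=capture('top');sc=capture('scene')
np.savez('w4.npz',**{k:p[k] for k in('frame','range_z','vfov','cx','cy','R','t')})
P=s['position']
print('TCP',pix(p,P),'tip exp',pix(p,[P[0]+.2,P[1]-.8,P[2]-125]),'bush',pix(p,[606,127.8,125]))
a=cv2.resize(p['frame'][130:330,180:380],(400,400),interpolation=cv2.INTER_CUBIC)
b=pix(sc,[606,128,150]).astype(int);print('scene c',b)
d=cv2.resize(sc['frame'][b[1]-65:b[1]+35,b[0]-50:b[0]+50],(400,400),interpolation=cv2.INTER_CUBIC)
cv2.imwrite('pics/w4.png',np.hstack([a,d])[:,:,::-1])
for n in('pin_tip','pin_head'): print([(x['score'],w(sc,x['point'])) for x in spot_in(sc,n)])
"
```

```text
[605.83878642 128.27195786 269.19966497] [ 1.46484831e-04 -5.87588746e-01  8.09159711e-01 -7.65117460e-05] [ 9.06425865e-02  4.65075991e-01  1.69790612e-01  1.27518094e+00
  1.85296327e-05 -1.16550874e+00] [ 0.749568   -0.13265678 -1.8115061 ] [-0.00630116 -0.00131957  0.03614138]
TCP [283.23856803 275.88424272] tip exp [281.91635807 205.66260814] bush [282.02843407 200.58027939]
scene c [310 241]
[(0.83, array([610.59777932, 136.09514158, 246.3432728 ]))]
[]
```

View pics/w4.png

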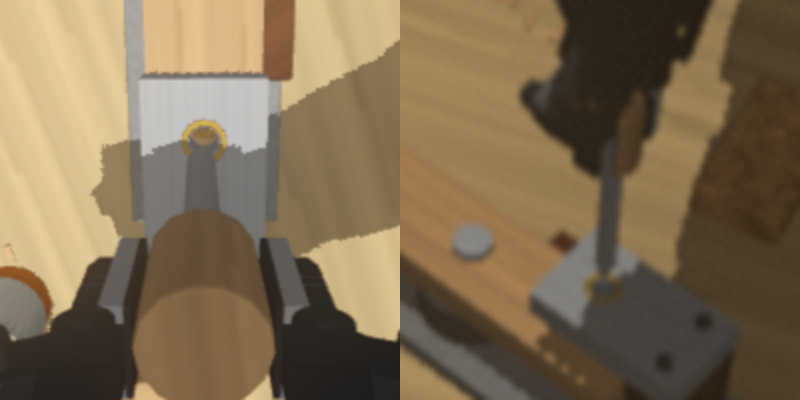

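The pin hangs upright with its tip just above the brass rim (crop-left (204,140), rim centre about (205,138)). I'll measure the residual offset.

```bash
python3 -c "
from h import *
p=dict(np.load('w4.npz'));f=p['frame'].astype(int);v,u=np.mgrid[:420,:560]
m=(np.hypot(u-282,v-199)<20)&(f[...,0]-f[...,2]>40)
print('rim',m.sum(),u[m].min(),u[m].max(),v[m].min(),v[m].max())
cn=max(cv2.findContours(m.astype(np.uint8),cv2.RETR_EXTERNAL,cv2.CHAIN_APPROX_NONE)[0],key=cv2.contourArea);hull=cv2.convexHull(cn)[:,0]
up=cn[:,0][cn[:,0][:,1]<200];print(up[:,0].min(),up[:,0].max())
from scipy.optimize import least_squares
print(least_squares(lambda q:np.hypot(up[:,0]-q[0],up[:,1]-q[1])-q[2],[282,199,11]).x)
for r in range(196,234,3): print(r,f[r,264:302].sum(-1)//3)
"
```

```text
rim 236 271 293 190 209
271 292
[281.58548308 197.47524394   8.31540383]
196 [193 192 193 196 196 195 189 168 152 153 147 136 121 106 103 102 102 101
 102 103 102 103 104 115 136 144 150 153 168 188 195 195 194 194 193 194
 195 195]
199 [193 191 192 195 192 186 176 147 145 144 134 109 108 116 118 118 118 115
 110 113 113 112 109 105 107 127 140 151 158 172 193 194 194 194 193 194
 195 194]
202 [131 126 120 120 120 120 116 102 100 101 100  98  94  95  98 104 108 111
 109 105 102  97  94  92  97 104 105 124 145 152 181 172 140 157 187 185
 188 193]
205 [119 118 119 121 120 120 120 115 103 100 101 103 101  97  98  98  98 101
  96  94  94  94  98 104 106  99  98 100 105 115 120 119 118 118 118 122
 148 184]
208 [119 118 118 120 120 120 120 121 119 111  96  94  95  97  98  97  96  95
  94  94  93  93  93  96  99 101 107 114 116 117 119 119 119 119 118 118
 120 119]
211 [119 118 119 119 120 120 120 120 116 106  94  94  96  97  97  97  96  95
  95  94  93  92  92 100 113 116 117 116 116 116 118 118 118 117 117 118
 119 118]
214 [120 117 118 118 119 119 120 119 116 105  93  93  95  97  97  9
[... 352 characters left out ...]
91 101 114 115 115 115 116 118 117 116 116 116 116
 118 117]
223 [119 117 116 117 119 118 118 118 110  93  91  93  94  95  95  95  94  93
  92  92  91  91  90  90  97 112 115 115 114 115 117 117 116 116 116 116
 117 117]
226 [118 116 116 117 118 117 117 115 104  91  91  93  93  95  95  95  93  92
  92  91  90  90  90  88  92 104 114 114 114 115 117 116 116 115 115 117
 117 117]
229 [118 117 116 117 118 117 116 115 103  91  90  92  93  94  95  94  92  92
  91  90  91  90  89  88  90 101 114 114 114 114 117 116 116 115 115 115
 117 116]
232 [118 116 115 116 118 117 116 112  98  89  90  92  93  94  94  93  91  92
  91  90  89  88  88  87  88  97 113 114 113 114 117 116 115 115 115 116
 117 116]
```

>>> carry_out:
  motion:
    - [[-0.4, 1.4, 0, 0, 0, 0], [-0.4, 1.4, 0, 0, 0, 0], [-0.4, 1.4, 4, 0, 0, 0], [-0.4, 1.4, 8, 0, 0, 0], [-0.4, 1.4, 12, 0, 0, 0], [-0.4, 1.4, 16, 0, 0, 0], [-0.4, 1.4, 20, 0, 0, 0], [-0.4, 1.4, 24, 0, 0, 0], [-0.4, 1.4, 26, 0, 0, 0], [-0.4, 1.4, 26, 0, 0, 0]]

```text
clock: 21.1
position: [604.3, 129.1, 242.6]
tool_rot: [-0.0, -0.588, 0.809, 0.0]
contact_force: [0.1, 0.7, -1.6]
opening: 0.339
gripper_force: 40.0
```

```bash
python3 -c "
from h import *
s=state();print(s['position'],s['contact_force'],s['moment'],s['gripper_force'])
p=capture('wrist')
f=p['frame'].astype(int)
m=f[...,0]-f[...,2]>40
v,u=np.mgrid[:420,:560];m&=(np.hypot(u-pix(p,[604.8,128.2,125])[0],v-pix(p,[604.8,128.2,125])[1])<18)
print('bush',pix(p,[604.8,128.2,125]),u[m].min(),u[m].max(),v[m].min(),v[m].max())
for r in range(210,245,8): print(r,f[r,262:304].sum(-1)//3)
cv2.imwrite('pics/w5.png',cv2.resize(p['frame'][150:290,210:350],(560,560),interpolation=cv2.INTER_CUBIC)[:,:,::-1])
"
```

```text
[604.34938462 129.06885828 242.63411702] [ 0.11838771  0.74911865 -1.55098853] [-0.00684698  0.01121451 -0.0107228 ] 39.99013066291809
bush [281.4944731 207.9715313] 268 292 196 216
210 [118 120 121 121 119 114 101  99  99  99 100  94  94  94  96  98  99  98
  96  96  95  95  95  93  94  98 104  98  98  99 105 117 118 118 118 118
 117 118 119 125 154 185]
218 [118 118 120 119 118 119 119 119 117 116 111  97  92  94  95  96  97  96
  94  94  94  93  92  92  90  94 104 115 116 115 115 117 117 117 117 117
 116 117 117 117 115 114]
226 [116 117 118 118 118 118 118 118 116 113 104  91  91  92  94  95  96  94
  93  93  92  92  91  90  90  88  92 105 113 114 115 116 116 116 116 116
 116 116 117 117 115 114]
234 [115 116 117 117 116 117 118 117 115 109  94  89  89  89  86  86  85  85
  87  87  88  86  82  82  83  86  86  92 105 112 114 116 116 116 115 114
 115 117 117 116 114 113]
242 [ 90  81  81  81  80  80  80  80  81  81  80  79  79  78  78  78  77  78
  79  79  80  80  81  80  80  80  79  79  78  78  78  78  78  79  81  82
  82  81  86 101 111 113]
```

View pics/w5.png

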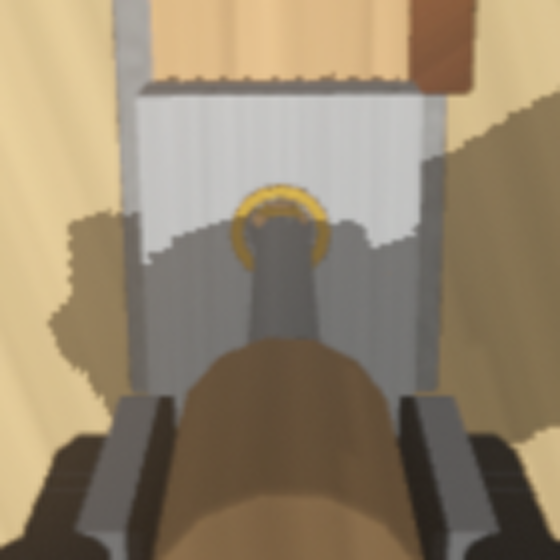

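The tip is inside the brass rim (crop centre about (281,235)), centred sideways, with no contact force. I'll go deeper.

>>> carry_out:
  motion:
    - [[0, 0, 2, 0, 0, 0], [0, 0, 4, 0, 0, 0], [0, 0, 6, 0, 0, 0], [0, 0, 8, 0, 0, 0], [0, 0, 10, 0, 0, 0], [0, 0, 12, 0, 0, 0], [0, 0, 14, 0, 0, 0], [0, 0, 16, 0, 0, 0], [0, 0, 18, 0, 0, 0], [0, 0, 18, 0, 0, 0]]

```text
clock: 22.15
position: [604.5, 129.0, 224.7]
tool_rot: [-0.0, -0.588, 0.809, 0.0]
contact_force: [-0.2, -1.2, -2.1]
opening: 0.338
gripper_force: 40.0
```

```bash
python3 -c "
from h import *
s=state();print(s['position'],s['contact_force'],s['moment'],s['gripper_force'])
q=s['tool_rot'];R=Ro.from_quat([q[1],q[2],q[3],q[0]]);print('tool',R.inv().apply(s['contact_force']),R.inv().apply(s['moment']))
"
```

```text
[604.45948203 129.04057713 224.66155043] [-0.16002008 -1.17881384 -2.07330895] [-0.32293024 -0.11979245  0.00874158] 39.95163023471832
tool [ 1.16997888 -0.21314357  2.07353267] [ 0.2138504   0.27000776 -0.00862571]
```

>>> carry_out:
  motion:
    - [[0.3, 0, 0, 0, 0, 0], [0.6, 0, 0, 0, 0, 0], [0.6, 0, 2, 0, 0, 0], [0.6, 0, 4, 0, 0, 0], [0.6, 0, 6, 0, 0, 0], [0.6, 0, 6, 0, 0, 0], [0.6, 0, 6, 0, 0, 0], [0.6, 0, 6, 0, 0, 0], [0.6, 0, 6, 0, 0, 0], [0.6, 0, 6, 0, 0, 0]]

```text
clock: 23.15
position: [604.4, 128.6, 219.1]
tool_rot: [0.0, -0.588, 0.809, -0.0]
contact_force: [-0.2, 0.3, -1.1]
opening: 0.343
gripper_force: 39.9
```

```bash
cat >> h.py <<'E'
def ft():
    s=state();q=s['tool_rot'];R=Ro.from_quat([q[1],q[2],q[3],q[0]]);print(s['position'],'tool F',R.inv().apply(s['contact_force']).round(2),'M',R.inv().apply(s['moment']).round(3),s['clock'])
E
python3 -c "
from h import *
ft()"
```

```text
[604.37380735 128.55468973 219.09138633] tool F [-0.22  0.3   1.09] M [-0.014 -0.017  0.014] 23.15
```

>>> carry_out:
  motion:
    - [[0.2, 0, 3, 0, 0, 0], [0.2, 0, 6, 0, 0, 0], [0.2, 0, 9, 0, 0, 0], [0.2, 0, 12, 0, 0, 0], [0.2, 0, 15, 0, 0, 0], [0.2, 0, 18, 0, 0, 0], [0.2, 0, 21, 0, 0, 0], [0.2, 0, 23, 0, 0, 0], [0.2, 0, 25, 0, 0, 0], [0.2, 0, 25, 0, 0, 0]]

```text
clock: 24.15
position: [604.1, 128.3, 193.7]
tool_rot: [-0.0, -0.588, 0.809, 0.0]
contact_force: [0.4, -0.1, -1.7]
opening: 0.343
gripper_force: 39.9
```

```bash
python3 -c "
from h import *
ft()"
```

```text
[604.14641151 128.31030998 193.72610584] tool F [-0.08 -0.41  1.75] M [-0.006 -0.002  0.038] 24.15
```

Tip is at about z = 68, entering the rail bushing freely. Continuing.

>>> carry_out:
  motion:
    - [[0, 0, 2, 0, 0, 0], [0, 0, 4, 0, 0, 0], [0, 0, 6, 0, 0, 0], [0, 0, 8, 0, 0, 0], [0, 0, 10, 0, 0, 0], [0, 0, 12, 0, 0, 0], [0, 0, 14, 0, 0, 0], [0, 0, 16, 0, 0, 0], [0, 0, 16, 0, 0, 0], [0, 0, 16, 0, 0, 0]]

```text
clock: 25.15
position: [604.3, 128.4, 178.0]
tool_rot: [-0.0, -0.588, 0.809, 0.0]
contact_force: [-0.2, -0.2, -2.2]
opening: 0.339
gripper_force: 39.9
```

```bash
python3 -c "
from h import *
ft()"
```

```text
[604.25774819 128.36472445 177.97426636] tool F [0.21 0.1  2.15] M [ 0.027  0.004 -0.047] 25.15
```

Free; 17.6 mm to go, to TCP z ≈ 160.4.

>>> carry_out:
  motion:
    - [[0, 0, 2.5, 0, 0, 0], [0, 0, 5, 0, 0, 0], [0, 0, 7.5, 0, 0, 0], [0, 0, 10, 0, 0, 0], [0, 0, 12.5, 0, 0, 0], [0, 0, 15, 0, 0, 0], [0, 0, 17.5, 0, 0, 0], [0, 0, 17.5, 0, 0, 0], [0, 0, 17.5, 0, 0, 0], [0, 0, 17.5, 0, 0, 0]]

```text
clock: 26.15
position: [604.3, 128.4, 160.6]
tool_rot: [0.0, -0.588, 0.809, -0.0]
contact_force: [-0.5, 0.5, -1.3]
opening: 0.341
gripper_force: 39.9
```

```bash
python3 -c "
from h import *
ft()
p=capture('wrist');t=capture('top');sc=capture('scene')
c=cloud(p);k=(p['range_z']>0)&(np.hypot(c[...,0]-604,c[...,1]-128)<16)&(c[...,2]>150)&(c[...,2]<200);print('head top z',np.percentile(c[k][:,2],[50,90,99]) if k.sum() else 0)
b=pix(sc,[604,128,120]).astype(int)
d=cv2.resize(sc['frame'][b[1]-60:b[1]+60,b[0]-60:b[0]+60],(400,400),interpolation=cv2.INTER_CUBIC)
a=cv2.resize(p['frame'][100:300,180:380],(400,400))
cv2.imwrite('pics/w6.png',np.hstack([a,d])[:,:,::-1])
"
```

```text
[604.32919823 128.35963278 160.63562527] tool F [-0.33  0.59  1.26] M [-0.029 -0.071  0.047] 26.15
head top z [184.56065082 185.61424535 187.6187549 ]
```

View pics/w6.png

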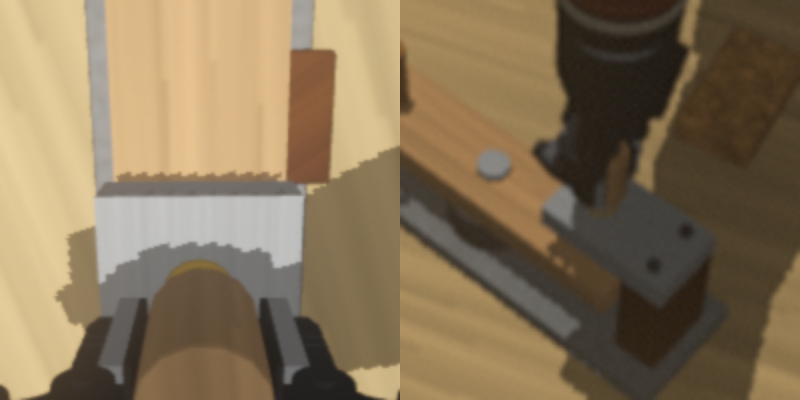

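The pin is through both bushings. Its head top is at z ≈ 185, so the head is about 15 mm clear of the guide. The rail is against the stop, and the only load on the wrist is about the pin's own weight.

```bash
python3 -c "
from h import *
print(hand_in())"
```

```text
the job is handed in; nothing more can be done
None
```

I handed the job in at about 26 s: the rail is home against the stop, and the slender pin is held upright through both bushings, with its head about 15 mm clear of the guide and its tip about 15 mm below the rail (worked out from the grip height, not seen).

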